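# Pin back the belt tensioner of a potter's wheel

### The job

The belt is off this bench-top potter's wheel: lock its sprung tensioner back so that a new belt can be slipped on. Stand the steel locking pin in the bush of the lock bracket, push the tensioner's hand lever round against its spring until the pin drops right home through the hole in the quadrant, then ease the lever back so that the spring rests on the pin, and let go. Never force the pin or let the lever fly back, and leave everything else on the shelf as it is.

Things in the scene. Friction and masses are not known exactly. Their poses are not given: they have to be found in the camera images.
- drive: drive unit of the wheel, fixed to the shelf: white casing, level steel deck 304 x 364 mm, its top 85 mm above the shelf. Origin: centre of its underside; x to its rear (away from the robot), y to its left, z up. On the deck: a 140 mm pulley at the right (axle 86 mm above the deck), a 40 mm motor pulley at the rear left, the tensioner at the front left
- tensioner: sprung belt tensioner, a steel hub on an upright pivot. Origin: on the pivot axis, at deck level; axes those of the drive when at rest. Pushed back against its spring it turns clockwise seen from above, by up to 0.9 rad. It carries a hand lever (left), an arm with a 36 mm idler wheel (right) and a quadrant (front). Let go unlocked, the spring throws it back
- idler_axle (a point): top of the idler wheel's axle, on the tensioner's right arm, 75 mm from the pivot and 50 mm above the deck; the wheel is 36 mm across and spins freely
- lever_grip (a point): middle of the lever's grip, a black upright post 18 mm across, from 26 to 70 mm above the deck (this point 50 mm above it), 85 mm from the pivot. To turn the tensioner back, push it to the drive's +x, 24 to 61 mm along its arc to the lock; half way (0.25 rad) it is in line with the pivot along the drive's y. Spring force here: 4 N at rest, 6 to 8 N at the lock
- bracket: steel lock bracket on the deck's front edge; its upper jaw (36 x 34 mm) stands 3 mm above the quadrant, its lower jaw, with a like hole, 3 mm below. Origin: below the bush, at deck level. The quadrant: 8 mm thick, top 22 mm above the deck, one 11.2 mm through hole 70 mm from the pivot. It is clamped to the hub by hand, so the hole meets the bush after 0.28 to 0.72 rad of turn, to be felt for
- bush (a point): centre of the bush's mouth, facing up: an 11.6 mm upright hole, 18 mm deep, through the bracket's upper jaw; the mouth is 43 mm above the deck, about 70 mm from the pivot towards the drive's -x. At first a pin put in it comes to stand on the quadrant, its tip 21 mm below the mouth
- pin_grip (a point): steel locking pin, at the middle of its round knob (18 mm across, 32 mm high). Below: a 22 mm collar, then the 10 mm shank, 42 mm long, the last 6 mm tapered to 6 mm. This point is 22 mm above the collar's underside. 55 to 100 g. It starts upright in the tool block, collar on the block; home in the bush its collar rests on the mouth. It bends if more than about 16 N is put on it
- pin_tip (a point): tip of the pin's shank, on its axis, 64 mm below pin_grip; z along the pin, upwards
- tool_block: a wooden block 150 x 60 x 52 mm, fixed to the shelf, with two 12 mm holes, 45 mm from its middle on either side along its x axis; the pin stands in one, the trimming tool in the other. Origin: centre of its underside
- trim_tool: a potter's trimming tool with a turned wooden handle and a wire loop, standing in the other hole of the block, 152 mm high above it; leave it. Origin: its lower end, in the hole
- jar: a rust-orange pottery jar, 132 mm wide, 165 mm high; leave it. Origin: centre of its underside
- pinch_pot_a: a pinch pot, 80 mm wide, 42 mm high; leave it. Origin: centre of its underside
- pinch_pot_b: a smaller pinch pot, 68 mm wide, 36 mm high; leave it. Origin: centre of its underside
- cup: a wooden cup, 68 mm wide, 60 mm high, with a glass marble in it; leave it. Origin: centre of its underside

How it is judged (in metres and radians):
On the way, in this order (a step that is already met when the one before it is completed fails the run):
1. the pin stands upright in the bush, its tip on the quadrant (z of pin_tip in the frame of bush between -0.024 and -0.017 m and horizontal distance between pin_tip and bush below 0.004 m and angle between pin_tip's own z axis and vertical below 0.12 rad), for 0.2 s.
2. the lever is pushed round and the pin has dropped home through bush and quadrant (z of pin_tip in the frame of bush below -0.0395 m and horizontal distance between pin_tip and bush below 0.004 m and angle between pin_tip's own z axis and vertical below 0.12 rad), for 0.2 s.
At the end, for the whole second after the job is handed in: the pin is home, upright in the bush and through the quadrant (collar within 2.5 mm of the bush mouth), the tensioner rests still against it with more than 2.5 N of its spring's pull, and everything is let go (all of step 2 and contact force between pin and tensioner above 2.5 N and angular speed of tensioner below 0.1 rad/s); the robot touches nothing.
It fails at once if the pin is forced: more than 16 N between it and the tensioner (contact force between pin and tensioner above 16 N).
It fails at once if the tensioner flies back (faster than 4 rad/s) (angular speed of tensioner above 4 rad/s).
It fails at once if the jar, a pinch pot or the cup is moved by more than 15 mm (distance of any of jar, pinch_pot_a, pinch_pot_b, cup from where it was at the start of the episode above 0.015 m).
It fails at once if the trimming tool is moved by more than 15 mm (distance of trim_tool from where it was at the start of the episode above 0.015 m).
It also fails if it takes over 53 s, if anything falls off the work surface, if the arm or the gripper's body presses on something with over 40 N, if the wrist force passes 120 N, or if a joint passes its speed limit or range.

### The arm

A 6-joint arm with a two-finger parallel gripper is mounted at the origin on the work surface. World frame = base frame: x ahead of the robot, y to its left, z up, the work surface at z = 0. Lengths are in m, angles in degrees, forces in N, time in s.
With the tool pointing down it reaches from about 0.35 to 0.875 m from the base axis. Payload 4.2 kg.
Tool frame: the origin (TCP) lies midway between the tips of the shut fingers; the grasp point (between the pads) lies 19 mm behind it; z points along the fingers, y is the line along which they close (so a half turn about z gives the same grasp; the last joint's range is limited). The gripper opens to 87 mm and grips with 3 to 60 N. Pads are 19 mm wide; open, the fingers measure 117 mm over their backs; the gripper's body (75 mm by 190 mm) begins 51 mm behind the grasp point.
Start: joints at [84.202, 22.042, 0.453, 0, -68.411, -14.817], TCP at [0.22, 0.585, 0.223] pointing down, gripper open.
Joint ranges: [-179.83, 179.83], [-69.29, 118.12], [-61.27, 80.66], [-181.25, 117.63], [-171.15, -9.14], [-177.46, 177.46]. Speed limits (degrees/s): [159.86, 159.86, 180, 180, 180, 180].

### API

Orientations are given as a 3x3 rotation matrix whose columns are the frame's x, y, z axes.
In Python, from station import sense, capture, camera_params, finish_job gives the robot as it stands.
- The arm moves only by the tool drive_tool, never from a script. Its argument "rows" is a list of rows, each an object of numbers: "tx", "ty", "tz": the shift along the tool's x, y, z in cm; "ax", "ay", "az": the turn, a rotation vector about the tool's x, y, z in rad; "claw": the finger opening in cm, from 0 to 8.7. In form: [{"tx": .., "ty": .., "tz": .., "ax": .., "ay": .., "az": .., "claw": ..}, ...]. A call has 1 to 10 rows; each row shifts and turns the commanded pose from where the row before left it, along the tool's axes as they then stand; what a row does not reach is not made up. A row lasts 1/12 s, in which the tool goes at most 41.7 mm and 7.16 degrees, less where a joint would pass 70% of its speed; a pose out of reach is approached as far as the arm can. A call with a gripper value outside its range is refused whole. The fingers move at their own pace and stop on an object; the grip force is fixed at half the most. Time passes only in rows, so rows that do not move let the fingers close. It gives the time, the measured TCP pose, the force, the opening and the grip force at its end, in the units of the state.
- sense(): the state, without advancing time (a new reading comes with each control period).
- capture(name): name is "scene" or "top" or "wrist"; returns (picture, depth): 400x640x3 uint8, red, green, blue; 400x640 float32, m along the optical axis (not along the pixel's ray), 0 where there is no reading.
- camera_params(name): a dict with "intrinsics" (3x3 intrinsics, pixels), "R" (3x3) and "t" (3): a world point X has camera coordinates R X + t; the wrist camera has in their place "tool_from_camera" (4x4, takes a point from camera to tool coordinates, whose origin is the TCP and whose axes are the flange's). Camera axes: x right, y down, z forward; pixel columns grow to the right and rows downward; lengths in m; the calibration is good to about 2 mm. The wrist camera is an equidistant fisheye: a pixel r from the principal point sees the ray r / f radians off the axis. A picture is of the moment at which its call begins: read the wrist's pose just before it. camera_params takes no time and is no camera call.
- finish_job(): hands the job in; it is judged then, once.
The state is a dict: "time_s": time; "joints": joint angles; "joint_velocities": joint speeds; "effort": joint torques, N m; "tcp_pos": TCP position; "ee_rot": TCP orientation; "wrist_force": force on the tool from outside, world axes, zero at the start; "moment": the same for the moment, N m; "gripper_width": opening from 0.0 (shut) to 1.0 (fully open); "gripper_force": force on a finger pad.
Only numpy, scipy, OpenCV 4.12 (cv2) and the standard library are available. Lean on these libraries where they do the work, as an engineer would, in place of code of your own. Each camera call takes 0.05 s, during which the arm holds its last target. There are 200 camera calls.

## Working session

There is one attempt and no reset: what is moved stays moved. The work goes in short steps, Python scripts to look and compute and a tool call to move; the robot and the scene stay as the last step left them, time stands still between calls to the robot, and variables do not carry over. Pictures are saved under pics/ and viewed, at most 10 in all, crops included, and the job is handed in when it is done.

Besides the shell and the picture viewer there is one more tool, called after ">>>" as a command line: name --argument value ..., lists and objects as JSON in quotes. drive_tool: Moves the arm, as the interface text tells. Its arguments: {"type":"object","properties":{"rows":{"type":"array"}},"required":["rows"]}

```bash
mkdir -p pics; ls; python3 - <<'E'
from station import *
import cv2,numpy as np
s=sense();print(s)
for n in("scene","top"):
    p,d=capture(n);cv2.imwrite(f"pics/{n}0.png",p[:,:,::-1]);np.save(f"pics/{n}0.npy",d)
    print(n,camera_params(n))
print(camera_params("wrist"))
E
```

```text
pics
{'time_s': 0.0, 'joints': array([ 8.42007225e+01,  2.20906921e+01,  3.79947052e-01, -2.72252173e-02,
       -6.84111721e+01, -1.48179241e+01]), 'joint_velocities': array([ 0.0101809 , -0.06539892, -0.10489409,  0.00693039, -0.01070246,
        0.00768105]), 'effort': array([ 3.80142808e-05, -3.90664673e+01,  1.87405086e+01,  4.22010407e+00,
        1.10142879e-02, -1.90279297e-04]), 'tcp_pos': array([0.21984174, 0.58442017, 0.22146604]), 'ee_rot': array([[ 9.35892157e-01, -3.52286024e-01, -6.54576740e-04],
       [-3.52286612e-01, -9.35889870e-01, -2.07227981e-03],
       [ 1.17423473e-04,  2.17002904e-03, -9.99997639e-01]]), 'wrist_force': array([-0.79679324, -0.45109318,  0.20757689]), 'moment': array([-0.01543231,  0.06330755,  0.01963794]), 'gripper_force': 0.0, 'gripper_width': 0.9993397220983578}
scene {'intrinsics': array([[467.89128023,   0.        , 324.11882307],
       [  0.        , 467.89128023, 199.6603056 ],
       [  0.        ,   0.        ,   1.        ]]), 'R': array([[ 0.66182799,  0.74965108, -0.00263971],
       [ 0.60494484, -0.53614739, -0.58871701],
    
[... 308 characters left out ...]
94,  0.01901468],
       [-0.99491263, -0.00740841, -0.1004688 ],
       [ 0.10058997, -0.01836288, -0.99475849]]), 't': array([-0.13034873,  0.59985567,  1.19746979])}
{'intrinsics': array([[309.70691629,   0.        , 321.11686404],
       [  0.        , 309.70691629, 201.75932629],
       [  0.        ,   0.        ,   1.        ]]), 'tool_from_camera': array([[-1.75999955e-04, -9.59490223e-01, -2.81741869e-01,
         7.68852429e-02],
       [ 9.99999717e-01, -3.74799309e-04,  6.51718428e-04,
        -8.38457167e-05],
       [-7.30914118e-04, -2.81741674e-01,  9.59490018e-01,
        -1.61524818e-01],
       [ 0.00000000e+00,  0.00000000e+00,  0.00000000e+00,
         1.00000000e+00]])}
```

View pics/scene0.png

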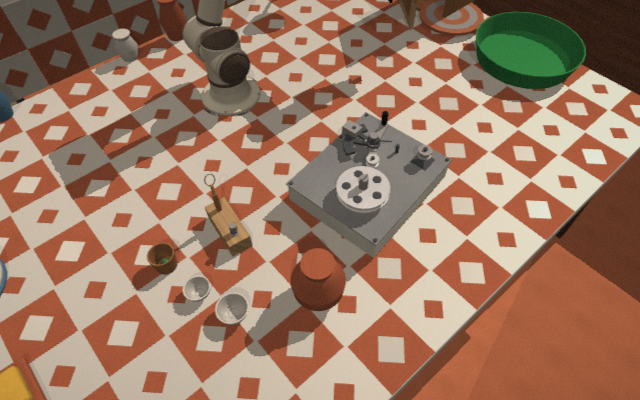

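View pics/top0.png

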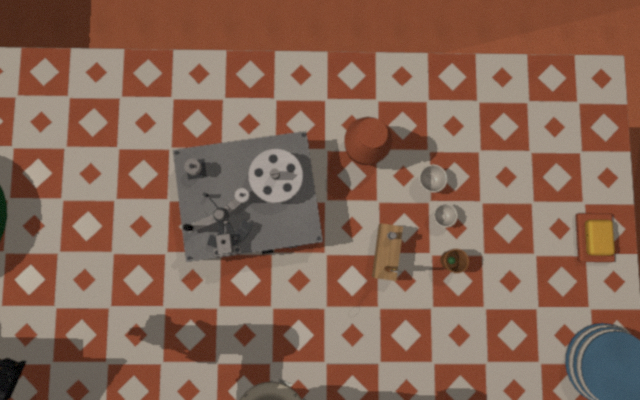

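The top view shows the drive around (250,195), with the bracket at (224,245), lever grip at (188,228) and hub at (220,214). The block is at (388,250), with the pin at about (395,236) and the trimming tool at about (392,268).

```bash
cat > h.py <<'E'
from station import *
import cv2,numpy as np
def ray_z(n,u,v,z):
    c=camera_params(n);K,R,t=c["intrinsics"],c["R"],c["t"]
    o=-R.T@t; d=R.T@np.linalg.solve(K,[u,v,1.]); return o+d*(z-o[2])/d[2]
def wpix(X,s):
    c=camera_params("wrist");T=c["tool_from_camera"];K=c["intrinsics"]
    p=s["ee_rot"].T@(np.asarray(X)-s["tcp_pos"]);p=T[:3,:3].T@(p-T[:3,3])
    r=np.hypot(p[0],p[1]);th=np.arctan2(r,p[2]);return K[:2,2]+K[0,0]*th*p[:2]/r
def wray_z(u,v,z,s):
    c=camera_params("wrist");T=c["tool_from_camera"];K=c["intrinsics"]
    q=(np.array([u,v])-K[:2,2])/K[0,0];th=np.hypot(*q);d=np.r_[np.sin(th)*q/th,np.cos(th)]
    R=s["ee_rot"];d=R@T[:3,:3]@d;o=s["tcp_pos"]+R@T[:3,3];return o+d*(z-o[2])/d[2]
def pix(n,X):
    c=camera_params(n);p=c["intrinsics"]@(c["R"]@np.asarray(X)+c["t"]);return p[:2]/p[2]
def crop(im,x0,x1,y0,y1,k):
    return cv2.resize(im[y0:y1,x0:x1],None,fx=k,fy=k,interpolation=cv2.INTER_CUBIC)
E
python3 - <<'E'
from h import *
a=cv2.imread("pics/top0.png");b=cv2.imread("pics/scene0.png")
A=crop(a,175,260,180,265,5);B=crop(a,365,420,215,285,4);C=crop(b,340,440,105,165,3);D=crop(b,195,265,170,260,3)
o=np.zeros((600,660,3),np.uint8)
o[:425,:425]=A;o[:280,430:650]=B;o[425:600,:300]=C[:175];o[300:570,430:640]=D
cv2.imwrite("pics/c1.png",cv2.convertScaleAbs(o,alpha=1.8))
for n,u,v,z in[("top",305,135,.085),("top",320,241,.085),("top",187,258,.085),("top",176,151,.085)]:print(ray_z(n,u,v,z))
E
```

```text
[ 0.7720809  -0.08968712  0.085     ]
[ 0.48513962 -0.13195576  0.085     ]
[0.43861804 0.21792487 0.085     ]
[0.72448647 0.25753078 0.085     ]
```

View pics/c1.png

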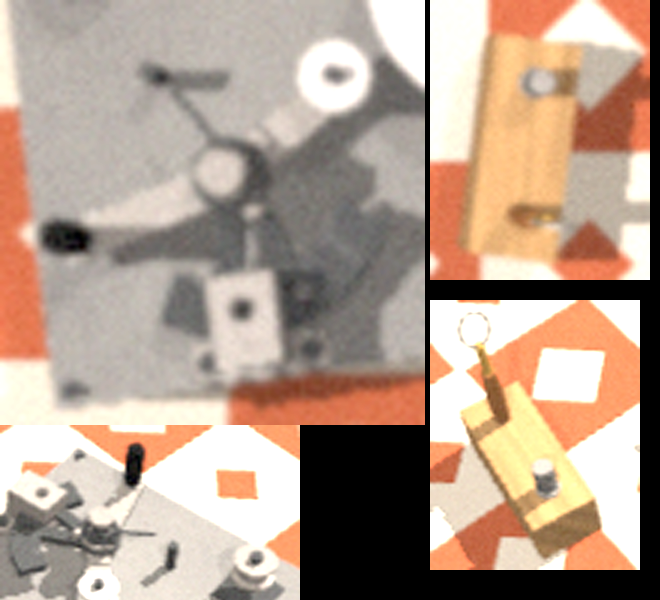

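```bash
python3 - <<'E'
from h import *
for l,n,u,v,z in[("bush","top",223.2,241.6,.128),("bush","scene",353.7,127.7,.128),("lever","top",188.2,227.4,.153),("hub","top",219.4,214,.13),("pin","top",393.5,235.2,.090),("pin","scene",232.7,225.7,.09),("trimbase","top",388.7,268.5,.06),
 ("blk","top",365+62/4,215+38/4,.052),("blk","top",365+147/4,215+45/4,.052),("blk","top",365+126/4,215+258/4,.052),("blk","top",365+45/4,215+250/4,.052),("leverscene","scene",340+135/3,105+22/3,.155)]:print(l,n,ray_z(n,u,v,z))
E
```

```text
bush top [0.48192539 0.11580587 0.128     ]
bush scene [0.48503573 0.11352416 0.128     ]
lever top [0.51660589 0.19890358 0.153     ]
hub top [0.55217258 0.12701143 0.13      ]
pin top [ 0.50155637 -0.32714456  0.09      ]
pin scene [ 0.506269  -0.3274353  0.09     ]
trimbase top [ 0.41230553 -0.31880207  0.06      ]
blk top [ 0.53147702 -0.2989144   0.052     ]
blk top [ 0.52703862 -0.35749961  0.052     ]
blk top [ 0.38239336 -0.34118496  0.052     ]
blk top [ 0.38753326 -0.28605788  0.052     ]
leverscene scene [0.51859357 0.2029288  0.155     ]
```

>>> drive_tool --rows '[{"tx":3,"ty":2.5,"tz":-0.5},{"tx":3,"ty":2.5,"tz":-0.5},{"tx":3,"ty":2.5,"tz":-0.5},{"tx":3,"ty":2.5,"tz":-0.5},{"tx":3,"ty":2.5,"tz":-0.5},{"tx":3,"ty":2.5,"tz":-0.5},{"tx":3,"ty":2.5,"tz":-0.5}]'

```text
invalid input at $.rows[0]: expected keys tx, ty, tz, ax, ay, az, claw
```

>>> drive_tool --rows '[{"tx":3,"ty":2.6,"tz":-0.4},{"tx":3,"ty":2.6,"tz":-0.4},{"tx":3,"ty":2.6,"tz":-0.4},{"tx":3,"ty":2.6,"tz":-0.4},{"tx":3,"ty":2.6,"tz":-0.4},{"tx":3,"ty":2.6,"tz":-0.4},{"tx":3,"ty":2.6},{"tx":0},{"tx":0}]'

```text
invalid input at $.rows[0]: expected keys tx, ty, tz, ax, ay, az, claw
```

```bash
python3 - <<'E'
from h import *
s=sense();p,d=capture("wrist");p=p[:,:,::-1];cv2.imwrite("pics/w1.png",p)
np.save("pics/s1.npy",np.r_[s["tcp_pos"],s["ee_rot"].ravel()])
print(s["tcp_pos"],s["time_s"])
b=wpix([.4835,.1147,.128],s);print(b,wpix([.517,.2,.155],s),wpix([.552,.126,.13],s))
x0,y0=int(b[0])-110,int(b[1])-90;print(x0,y0)
x0,y0=max(x0,0),max(y0,0)
cv2.imwrite("pics/w1c.png",cv2.convertScaleAbs(crop(p,x0,x0+200,y0,y0+150,4),alpha=1.6))
E
```

```text
[0.2198462  0.58448663 0.22158303] 0.1
[584.99577183 -98.29151325] [ 543.76365283 -136.72389616] [ 556.03873345 -138.13255372]
474 -188
```

View pics/w1c.png

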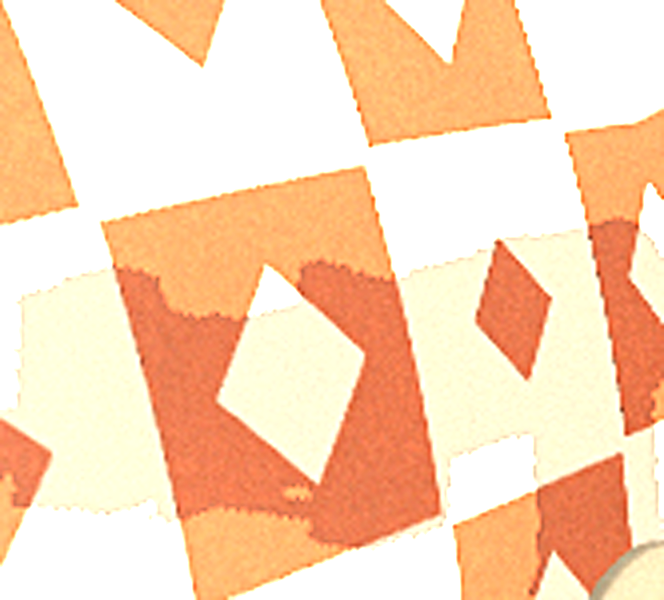

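The rows were refused because every key is required, so the picture shows only tablecloth. I'll resend with full rows.

>>> drive_tool --rows '[{"tx":3,"ty":2.5,"tz":-0.5,"ax":0,"ay":0,"az":0,"claw":8.7},{"tx":3,"ty":2.5,"tz":-0.5,"ax":0,"ay":0,"az":0,"claw":8.7},{"tx":3,"ty":2.5,"tz":-0.5,"ax":0,"ay":0,"az":0,"claw":8.7},{"tx":3,"ty":2.5,"tz":-0.5,"ax":0,"ay":0,"az":0,"claw":8.7},{"tx":3,"ty":2.5,"tz":-0.5,"ax":0,"ay":0,"az":0,"claw":8.7},{"tx":3,"ty":2.5,"tz":-0.5,"ax":0,"ay":0,"az":0,"claw":8.7},{"tx":3,"ty":2.5,"tz":-0.5,"ax":0,"ay":0,"az":0,"claw":8.7}]'

```text
time_s: 0.73
tcp_pos: [0.3553, 0.3453, 0.2577]
ee_rot: [[0.936, -0.352, -0.0], [-0.352, -0.936, -0.0], [-0.0, 0.0, -1.0]]
wrist_force: [1.3, -0.1, 0.5]
gripper_width: 1.003
gripper_force: 0.0
```

>>> drive_tool --rows '[{"tx":3,"ty":2.6,"tz":-0.4,"ax":0,"ay":0,"az":0,"claw":8.7},{"tx":3,"ty":2.6,"tz":-0.4,"ax":0,"ay":0,"az":0,"claw":8.7},{"tx":3,"ty":2.6,"tz":-0.4,"ax":0,"ay":0,"az":0,"claw":8.7},{"tx":3,"ty":2.6,"tz":-0.4,"ax":0,"ay":0,"az":0,"claw":8.7},{"tx":3,"ty":2.6,"tz":-0.4,"ax":0,"ay":0,"az":0,"claw":8.7},{"tx":3,"ty":2.6,"tz":-0.4,"ax":0,"ay":0,"az":0,"claw":8.7},{"tx":3,"ty":2.6,"tz":0,"ax":0,"ay":0,"az":0,"claw":8.7},{"tx":0,"ty":0,"tz":0,"ax":0,"ay":0,"az":0,"claw":8.7},{"tx":0,"ty":0,"tz":0,"ax":0,"ay":0,"az":0,"claw":8.7}]'

```text
time_s: 1.48
tcp_pos: [0.4878, 0.101, 0.281]
ee_rot: [[0.934, -0.356, -0.001], [-0.356, -0.934, -0.0], [-0.001, 0.001, -1.0]]
wrist_force: [0.9, 0.3, -0.3]
gripper_width: 0.998
gripper_force: 0.0
```

```bash
python3 - <<'E'
from h import *
s=sense();p,d=capture("wrist");p=p[:,:,::-1];cv2.imwrite("pics/w2.png",p)
np.save("pics/s2.npy",np.r_[s["tcp_pos"],s["ee_rot"].ravel()])
print(s["tcp_pos"],s["time_s"])
b=wpix([.4835,.1147,.128],s);print(b,wpix([.517,.2,.155],s),wpix([.552,.126,.13],s))
x0,y0=int(b[0])-100,int(b[1])-95
x0,y0=max(x0,0),max(y0,0);print(x0,y0)
cv2.imwrite("pics/w2c.png",cv2.convertScaleAbs(crop(p,x0,x0+200,y0,y0+150,4),alpha=1.6))
E
```

```text
[0.48780159 0.10098824 0.28104416] 1.4833
[310.18901922 195.65253092] [218.48825434 202.13682896] [275.21753058 139.1739771 ]
210 100
```

View pics/w2c.png

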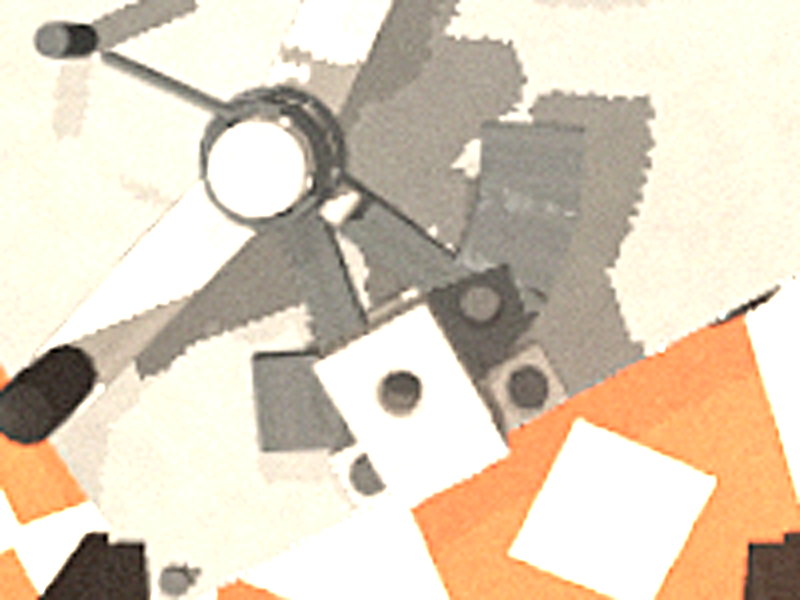

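The crop shows the bush mouth at (401,391), the quadrant hole at (481,303), the hub at (258,168) and the lever's top end at about (32,408).

```bash
python3 - <<'E'
from h import *
s=sense()
f=lambda x,y,z:wray_z(210+x/4,100+y/4,z,s)
b=f(401,391,.128);q=f(481,303,.107);h=f(258,168,.13);l=f(32,408,.155)
print(b,q,h,l)
for pv in(h,b+.07*np.array([.989,.146,0])):
  a=[np.arctan2(*(p-pv)[1::-1]) for p in(b,q,l)]
  print(pv,[np.hypot(*(p-pv)[:2]) for p in(b,q,l)],a,"turn",a[1]-a[0])
E
```

```text
[0.48087063 0.11670751 0.128     ] [0.49132852 0.08966304 0.107     ] [0.54911231 0.12916853 0.13      ] [0.5166519  0.20176767 0.155     ]
[0.54911231 0.12916853 0.13      ] [np.float64(0.06937004776786121), np.float64(0.06999749250930033), np.float64(0.07952554640622572)] [np.float64(-2.960981127067649), np.float64(-2.5419054040182543), np.float64(1.9912512942005)] turn 0.4190757230493949
[0.55010063 0.12692751 0.128     ] [np.float64(0.0699802922257402), np.float64(0.06959023337768579), np.float64(0.08197479538987933)] [np.float64(-2.9950273629857778), np.float64(-2.576511805085646), np.float64(1.991098954606047)] turn 0.4185155579001316
```

>>> drive_tool --rows '[{"tx":1.5,"ty":3.4,"tz":0,"ax":0,"ay":0,"az":0,"claw":8.7},{"tx":1.5,"ty":3.4,"tz":0,"ax":0,"ay":0,"az":0,"claw":8.7},{"tx":1.5,"ty":3.4,"tz":0,"ax":0,"ay":0,"az":0,"claw":8.7},{"tx":1.5,"ty":3.4,"tz":0,"ax":0,"ay":0,"az":0,"claw":8.7},{"tx":1.5,"ty":3.4,"tz":0,"ax":0,"ay":0,"az":0,"claw":8.7},{"tx":1.5,"ty":3.4,"tz":0,"ax":0,"ay":0,"az":0,"claw":8.7}]'

```text
time_s: 2.03
tcp_pos: [0.4997, -0.1196, 0.2817]
ee_rot: [[0.937, -0.349, 0.0], [-0.349, -0.937, 0.0], [0.0, -0.0, -1.0]]
wrist_force: [0.3, 0.1, 0.1]
gripper_width: 1.005
gripper_force: 0.0
```

>>> drive_tool --rows '[{"tx":1.5,"ty":3.4,"tz":0.5,"ax":0,"ay":0,"az":0,"claw":8.7},{"tx":1.5,"ty":3.4,"tz":0.6,"ax":0,"ay":0,"az":0,"claw":8.7},{"tx":1.5,"ty":3.4,"tz":0.6,"ax":0,"ay":0,"az":0,"claw":8.7},{"tx":1.5,"ty":3.4,"tz":0.7,"ax":0,"ay":0,"az":0,"claw":8.7},{"tx":1.5,"ty":3.4,"tz":0.7,"ax":0,"ay":0,"az":0,"claw":8.7},{"tx":1.4,"ty":3.3,"tz":0.7,"ax":0,"ay":0,"az":0,"claw":8.7},{"tx":0,"ty":0,"tz":0,"ax":0,"ay":0,"az":0,"claw":4.5},{"tx":0,"ty":0,"tz":0,"ax":0,"ay":0,"az":0,"claw":4.5},{"tx":0,"ty":0,"tz":0,"ax":0,"ay":0,"az":0,"claw":4.5}]'

```text
time_s: 2.78
tcp_pos: [0.5122, -0.3397, 0.2433]
ee_rot: [[0.937, -0.351, -0.001], [-0.351, -0.937, 0.0], [-0.001, -0.0, -1.0]]
wrist_force: [0.1, -0.1, 0.3]
gripper_width: 0.85
gripper_force: 0.0
```

```bash
python3 - <<'E'
from h import *
s=sense();p,d=capture("wrist");p=p[:,:,::-1];cv2.imwrite("pics/w3.png",p)
print(s["tcp_pos"],s["ee_rot"].round(3).tolist(),s["time_s"])
b=wpix([.503,-.327,.09],s);print(b)
x0,y0=int(b[0])-80,int(b[1])-75
x0,y0=max(x0,0),max(y0,0);print(x0,y0)
cv2.imwrite("pics/w3c.png",cv2.convertScaleAbs(crop(p,x0,x0+160,y0,y0+150,4),alpha=1.3))
E
```

```text
[ 0.5121607  -0.3396848   0.24325867] [[0.937, -0.351, -0.001], [-0.351, -0.937, 0.0], [-0.001, -0.0, -1.0]] 2.7833
[312.82021947 199.36764135]
232 124
```

View pics/w3c.png

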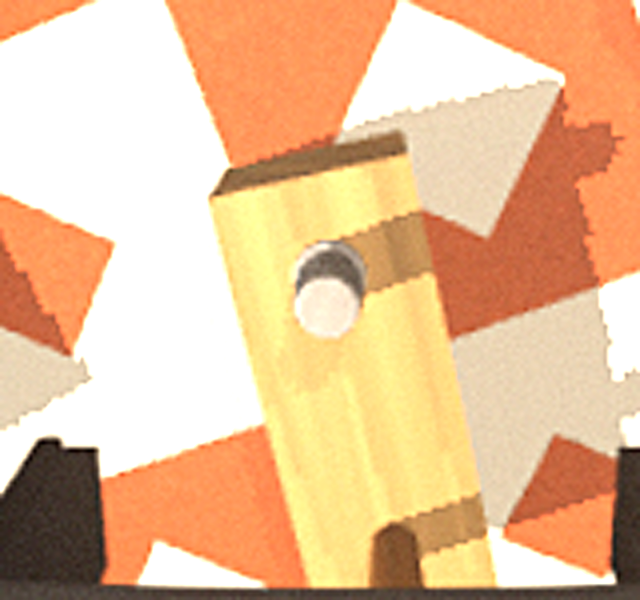

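The knob top is at crop (327,308), with the collar just above it. Next I'll work out the approach.

```bash
python3 - <<'E'
from h import *
s=sense();k=wray_z(232+327/4,124+308/4,.09,s);print(k, wray_z(232+330/4,124+275/4,.055,s))
print(s["ee_rot"].T@(k-s["tcp_pos"]))
E
```

```text
[ 0.50107672 -0.32701014  0.09      ] [ 0.50092246 -0.3270536   0.055     ]
[-0.01486565 -0.00768256  0.15380646]
```

>>> drive_tool --rows '[{"tx":-0.5,"ty":-0.27,"tz":2.5,"ax":0,"ay":0,"az":0,"claw":4.5},{"tx":-0.5,"ty":-0.25,"tz":2.5,"ax":0,"ay":0,"az":0,"claw":4.5},{"tx":-0.49,"ty":-0.25,"tz":2.5,"ax":0,"ay":0,"az":0,"claw":4.5},{"tx":0,"ty":0,"tz":2.5,"ax":0,"ay":0,"az":0,"claw":4.5},{"tx":0,"ty":0,"tz":2.5,"ax":0,"ay":0,"az":0,"claw":4.5},{"tx":0,"ty":0,"tz":2.0,"ax":0,"ay":0,"az":0,"claw":4.5},{"tx":0,"ty":0,"tz":2.0,"ax":0,"ay":0,"az":0,"claw":4.5},{"tx":0,"ty":0,"tz":1.2,"ax":0,"ay":0,"az":0,"claw":4.5},{"tx":0,"ty":0,"tz":0,"ax":0,"ay":0,"az":0,"claw":4.5}]'

```text
time_s: 3.58
tcp_pos: [0.4993, -0.326, 0.0645]
ee_rot: [[0.937, -0.35, -0.004], [-0.35, -0.937, 0.002], [-0.005, -0.0, -1.0]]
wrist_force: [0.4, -0.1, -0.5]
gripper_width: 0.521
gripper_force: 0.0
```

```bash
python3 - <<'E'
from h import *
s=sense();print(s["tcp_pos"],s["ee_rot"].T@(np.array([.501,-.327,.066])-s["tcp_pos"]),s["wrist_force"],s["gripper_width"])
E
```

```text
[ 0.4993479  -0.32599535  0.06446224] [ 0.00189161  0.00036229 -0.00154725] [ 0.35475391 -0.10276708 -0.49129646] 0.5205872339703377
```

>>> drive_tool --rows '[{"tx":0,"ty":0,"tz":0,"ax":0,"ay":0,"az":0,"claw":3},{"tx":0,"ty":0,"tz":0,"ax":0,"ay":0,"az":0,"claw":0},{"tx":0,"ty":0,"tz":0,"ax":0,"ay":0,"az":0,"claw":0},{"tx":0,"ty":0,"tz":0,"ax":0,"ay":0,"az":0,"claw":0},{"tx":0,"ty":0,"tz":0,"ax":0,"ay":0,"az":0,"claw":0},{"tx":0,"ty":0,"tz":0,"ax":0,"ay":0,"az":0,"claw":0},{"tx":0,"ty":0,"tz":0,"ax":0,"ay":0,"az":0,"claw":0},{"tx":0,"ty":0,"tz":0,"ax":0,"ay":0,"az":0,"claw":0},{"tx":0,"ty":0,"tz":0,"ax":0,"ay":0,"az":0,"claw":0}]'

```text
time_s: 4.33
tcp_pos: [0.5011, -0.3285, 0.0674]
ee_rot: [[0.936, -0.352, 0.001], [-0.352, -0.936, -0.0], [0.001, -0.0, -1.0]]
wrist_force: [0.4, 3.3, 6.3]
gripper_width: 0.194
gripper_force: 30.0
```

```bash
python3 - <<'E'
from h import *
s=sense();print(s["tcp_pos"],s["ee_rot"].T@(np.array([.501,-.327,.066])-s["tcp_pos"]),s["wrist_force"],s["gripper_width"]*87,s["gripper_force"])
E
```

```text
[ 0.50106057 -0.32848367  0.06739218] [-0.00058069 -0.00136727  0.00139157] [0.40838373 3.3281839  6.27771823] 16.9015687440575 29.98420089483261
```

>>> drive_tool --rows '[{"tx":0,"ty":0,"tz":-1,"ax":0,"ay":0,"az":0,"claw":0},{"tx":0,"ty":0,"tz":-2,"ax":0,"ay":0,"az":0,"claw":0},{"tx":0,"ty":0,"tz":-2.8,"ax":0,"ay":0,"az":0,"claw":0},{"tx":0,"ty":0,"tz":-3,"ax":0,"ay":0,"az":0,"claw":0},{"tx":0,"ty":0,"tz":-3,"ax":0,"ay":0,"az":0,"claw":0},{"tx":0,"ty":0,"tz":-3,"ax":0,"ay":0,"az":0,"claw":0},{"tx":0,"ty":0,"tz":-3,"ax":0,"ay":0,"az":0,"claw":0},{"tx":0,"ty":0,"tz":-2,"ax":0,"ay":0,"az":0,"claw":0},{"tx":-0.5,"ty":-1.0,"tz":0,"ax":0,"ay":0,"az":0,"claw":0}]'

```text
time_s: 5.08
tcp_pos: [0.5008, -0.32, 0.27]
ee_rot: [[0.935, -0.353, 0.008], [-0.353, -0.935, -0.006], [0.01, 0.002, -1.0]]
wrist_force: [0.3, -0.8, -0.9]
gripper_width: 0.201
gripper_force: 30.0
```

>>> drive_tool --rows '[{"tx":-1.1,"ty":-2.7,"tz":0,"ax":0,"ay":0,"az":0,"claw":0},{"tx":-1.3,"ty":-3,"tz":0,"ax":0,"ay":0,"az":0,"claw":0},{"tx":-1.3,"ty":-3,"tz":0,"ax":0,"ay":0,"az":0,"claw":0},{"tx":-1.3,"ty":-3,"tz":0,"ax":0,"ay":0,"az":0,"claw":0},{"tx":-1.3,"ty":-3,"tz":0,"ax":0,"ay":0,"az":0,"claw":0},{"tx":-1.3,"ty":-3,"tz":0,"ax":0,"ay":0,"az":0,"claw":0},{"tx":-1.3,"ty":-3,"tz":0,"ax":0,"ay":0,"az":0,"claw":0},{"tx":-1.3,"ty":-3,"tz":0,"ax":0,"ay":0,"az":0,"claw":0},{"tx":-1.3,"ty":-3,"tz":0,"ax":0,"ay":0,"az":0,"claw":0},{"tx":-1.3,"ty":-3,"tz":0,"ax":0,"ay":0,"az":0,"claw":0}]'

```text
time_s: 5.92
tcp_pos: [0.4826, 0.0067, 0.2637]
ee_rot: [[0.936, -0.352, -0.002], [-0.352, -0.936, -0.001], [-0.002, 0.001, -1.0]]
wrist_force: [0.2, 0.5, -1.5]
gripper_width: 0.196
gripper_force: 29.9
```

>>> drive_tool --rows '[{"tx":-1.3,"ty":-3,"tz":0,"ax":0,"ay":0,"az":0,"claw":0},{"tx":-1.3,"ty":-3,"tz":0,"ax":0,"ay":0,"az":0,"claw":0},{"tx":-1.2,"ty":-2.2,"tz":0,"ax":0,"ay":0,"az":0,"claw":0},{"tx":-0.9,"ty":-1.5,"tz":0,"ax":0,"ay":0,"az":0,"claw":0},{"tx":0,"ty":0,"tz":2,"ax":0,"ay":0,"az":0,"claw":0},{"tx":0,"ty":0,"tz":2,"ax":0,"ay":0,"az":0,"claw":0},{"tx":0,"ty":0,"tz":1.5,"ax":0,"ay":0,"az":0,"claw":0},{"tx":0,"ty":0,"tz":0,"ax":0,"ay":0,"az":0,"claw":0},{"tx":0,"ty":0,"tz":0,"ax":0,"ay":0,"az":0,"claw":0},{"tx":0,"ty":0,"tz":0,"ax":0,"ay":0,"az":0,"claw":0}]'

```text
time_s: 6.75
tcp_pos: [0.4746, 0.1128, 0.2102]
ee_rot: [[0.936, -0.352, 0.001], [-0.352, -0.936, -0.0], [0.001, -0.0, -1.0]]
wrist_force: [-0.2, -0.1, -0.2]
gripper_width: 0.199
gripper_force: 30.0
```

```bash
python3 - <<'E'
from h import *
s=sense();T=s["tcp_pos"];print(T,s["ee_rot"].T@(np.array([.481,.1165,.128+.0574+.008])-T),s["wrist_force"],s["gripper_width"]*87)
o=[]
for n,k in(("wrist",4),("scene",5),("top",6)):
    p,d=capture(n);p=p[:,:,::-1];cv2.imwrite(f"pics/{n}4.png",p)
    X=T+[0,0,-.03];b=wpix(X,s) if n=="wrist" else pix(n,X);print(n,b)
    w,h=(70,60) if n=="wrist" else (40,48)
    x0,y0=int(b[0])-w//2 if n!="wrist" else int(b[0])-w//2,int(b[1])-h//2;print(x0,y0)
    c=crop(p,x0,x0+w,y0,y0+h,k);o.append(cv2.copyMakeBorder(c,0,300-c.shape[0],0,10,0))if c.shape[0]<=300 else o.append(cv2.copyMakeBorder(c[:300],0,0,0,10,0))
im=np.hstack(o);print(im.shape,[c.shape for c in o])
cv2.imwrite("pics/m4.png",cv2.convertScaleAbs(im,alpha=1.7))
E
```

```text
[0.47457282 0.11283354 0.21023443] [ 0.00470874 -0.00569167  0.01683989] [-0.15670859 -0.09625404 -0.24673782] 17.327989954970345
wrist [321.05832468 231.57135716]
286 201
scene [351.83153753 112.3779869 ]
331 88
top [220.1354186  244.53180703]
200 220
(300, 750, 3) [(300, 290, 3), (300, 210, 3), (300, 250, 3)]
```

View pics/m4.png

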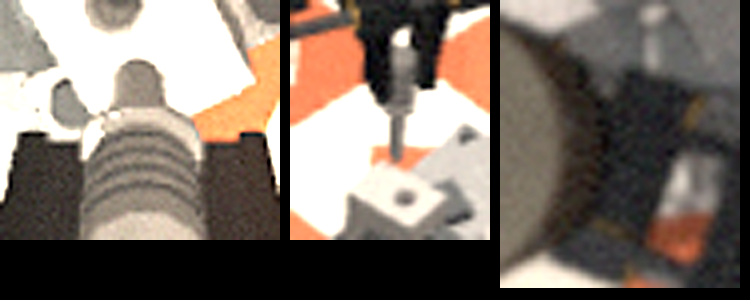

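The left panel (wrist) shows the pin hanging upright, its tip at about crop (140,70) and the bush mouth at about (115,12). The scene panel shows the pin a little to the left of and above the bush.

```bash
python3 - <<'E'
from h import *
s=sense();T=s["tcp_pos"];R=s["ee_rot"]
t=wray_z(286+139.5/4,201+68/4,T[2]-.0574,s);b=wray_z(286+115/4,201+11/4,.128,s)
print(t,b,R.T@(t-T),R.T@(b-T),"tip->bush",R.T@(b-t))
s_=pix("scene",T+[0,0,-.0574]);print("scene tip pred",(s_-[331,88])*5, "bush pred",(pix("scene",[.481,.1165,.128])-[331,88])*5)
E
```

```text
[0.47481127 0.11322065 0.15321627] [0.47996833 0.11670672 0.128     ] [-7.67642274e-05 -1.16331703e-04  5.74001894e-02] [ 0.00348583 -0.00515789  0.08262912] tip->bush [ 0.0035626  -0.00504156  0.02522893]
scene tip pred [102.44738632 157.27067269] bush pred [112.40665075 192.24029824]
```

>>> drive_tool --rows '[{"tx":0.2,"ty":-0.26,"tz":1,"ax":0,"ay":0,"az":0,"claw":0},{"tx":0.18,"ty":-0.25,"tz":1,"ax":0,"ay":0,"az":0,"claw":0},{"tx":0,"ty":0,"tz":0.2,"ax":0,"ay":0,"az":0,"claw":0},{"tx":0,"ty":0,"tz":0,"ax":0,"ay":0,"az":0,"claw":0},{"tx":0,"ty":0,"tz":0,"ax":0,"ay":0,"az":0,"claw":0},{"tx":0,"ty":0,"tz":0,"ax":0,"ay":0,"az":0,"claw":0}]'

```text
time_s: 7.4
tcp_pos: [0.4797, 0.1164, 0.1876]
ee_rot: [[0.936, -0.352, 0.0], [-0.352, -0.936, -0.0], [0.0, 0.0, -1.0]]
wrist_force: [0.6, -0.1, -0.2]
gripper_width: 0.196
gripper_force: 30.0
```

```bash
python3 - <<'E'
from h import *
s=sense();T=s["tcp_pos"];print(T,s["wrist_force"])
p,d=capture("wrist");p=p[:,:,::-1];a=crop(p,286,346,170,245,6)
q,d=capture("scene");q=q[:,:,::-1];b=crop(q,331,381,88,138,8);b=cv2.copyMakeBorder(b,0,50,10,0,0)
cv2.imwrite("pics/m5.png",cv2.convertScaleAbs(np.hstack([a,b]),alpha=1.5))
print((wpix(T+[0,0,-.0574],s)-[286,170])*6,(wpix([.4804,.1166,.128],s)-[286,170])*6)
E
```

```text
[0.4797064  0.11642344 0.18761876] [ 0.59229078 -0.09043541 -0.20857846]
[210.16990419 287.49870489] [206.90669225 277.26228369]
```

View pics/m5.png

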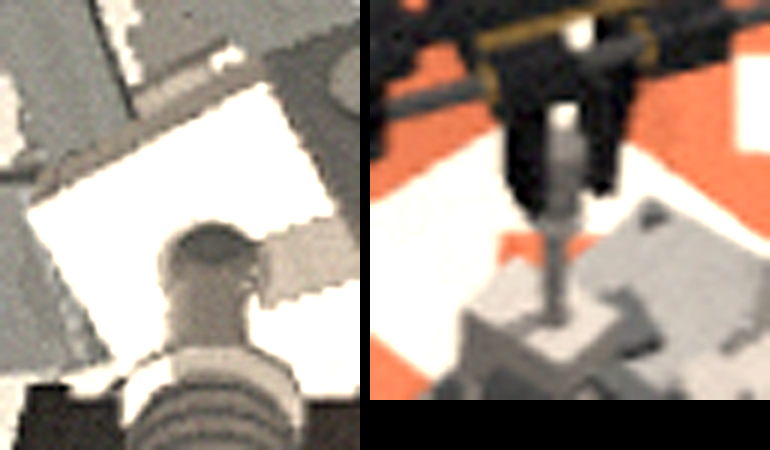

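The pin tip is just over the mouth. The bush centre is at about (211,270) and the tip at about (210,287), so I need 1.5 mm more along tool x.

>>> drive_tool --rows '[{"tx":0.13,"ty":0,"tz":0,"ax":0,"ay":0,"az":0,"claw":0},{"tx":0,"ty":0,"tz":0.2,"ax":0,"ay":0,"az":0,"claw":0},{"tx":0,"ty":0,"tz":0.2,"ax":0,"ay":0,"az":0,"claw":0},{"tx":0,"ty":0,"tz":0.2,"ax":0,"ay":0,"az":0,"claw":0},{"tx":0,"ty":0,"tz":0,"ax":0,"ay":0,"az":0,"claw":0}]'

```text
time_s: 7.92
tcp_pos: [0.4806, 0.1158, 0.1811]
ee_rot: [[0.936, -0.352, -0.001], [-0.352, -0.936, -0.0], [-0.0, 0.001, -1.0]]
wrist_force: [0.4, -0.6, -0.8]
gripper_width: 0.2
gripper_force: 30.0
```

>>> drive_tool --rows '[{"tx":0,"ty":0,"tz":0.2,"ax":0,"ay":0,"az":0,"claw":0},{"tx":0,"ty":0,"tz":0.2,"ax":0,"ay":0,"az":0,"claw":0},{"tx":0,"ty":0,"tz":0.2,"ax":0,"ay":0,"az":0,"claw":0},{"tx":0,"ty":0,"tz":0,"ax":0,"ay":0,"az":0,"claw":0}]'

```text
time_s: 8.25
tcp_pos: [0.4808, 0.1157, 0.1752]
ee_rot: [[0.936, -0.352, -0.0], [-0.352, -0.936, -0.0], [-0.0, 0.0, -1.0]]
wrist_force: [1.2, -1.3, -0.8]
gripper_width: 0.2
gripper_force: 29.9
```

>>> drive_tool --rows '[{"tx":0.04,"ty":0,"tz":0.2,"ax":0,"ay":0,"az":0,"claw":0},{"tx":0,"ty":0,"tz":0.2,"ax":0,"ay":0,"az":0,"claw":0},{"tx":0,"ty":0,"tz":0.2,"ax":0,"ay":0,"az":0,"claw":0},{"tx":0,"ty":0,"tz":0.1,"ax":0,"ay":0,"az":0,"claw":0},{"tx":0,"ty":0,"tz":0,"ax":0,"ay":0,"az":0,"claw":0}]'

```text
time_s: 8.67
tcp_pos: [0.4811, 0.1157, 0.1682]
ee_rot: [[0.936, -0.352, -0.0], [-0.352, -0.936, -0.0], [-0.0, 0.0, -1.0]]
wrist_force: [2.3, -1.7, -1.1]
gripper_width: 0.199
gripper_force: 29.9
```

>>> drive_tool --rows '[{"tx":0.06,"ty":0,"tz":0.1,"ax":0,"ay":0,"az":0,"claw":0},{"tx":0,"ty":0,"tz":0.1,"ax":0,"ay":0,"az":0,"claw":0},{"tx":0,"ty":0,"tz":0,"ax":0,"ay":0,"az":0,"claw":0}]'

```text
time_s: 8.92
tcp_pos: [0.4815, 0.1156, 0.1663]
ee_rot: [[0.936, -0.352, -0.0], [-0.352, -0.936, 0.0], [-0.0, 0.0, -1.0]]
wrist_force: [-0.3, -0.4, -1.0]
gripper_width: 0.196
gripper_force: 29.9
```

>>> drive_tool --rows '[{"tx":0,"ty":0,"tz":0.1,"ax":0,"ay":0,"az":0,"claw":0},{"tx":0,"ty":0,"tz":0,"ax":0,"ay":0,"az":0,"claw":2.2},{"tx":0,"ty":0,"tz":0,"ax":0,"ay":0,"az":0,"claw":3},{"tx":0,"ty":0,"tz":0,"ax":0,"ay":0,"az":0,"claw":4},{"tx":0,"ty":0,"tz":0,"ax":0,"ay":0,"az":0,"claw":4},{"tx":0,"ty":0,"tz":0,"ax":0,"ay":0,"az":0,"claw":4},{"tx":0,"ty":0,"tz":0,"ax":0,"ay":0,"az":0,"claw":4},{"tx":0,"ty":0,"tz":0,"ax":0,"ay":0,"az":0,"claw":4}]'

```text
time_s: 9.58
tcp_pos: [0.4817, 0.1156, 0.1656]
ee_rot: [[0.936, -0.352, 0.0], [-0.352, -0.936, 0.0], [0.0, -0.0, -1.0]]
wrist_force: [-0.6, 0.4, -0.4]
gripper_width: 0.454
gripper_force: 0.0
```

>>> drive_tool --rows '[{"tx":0,"ty":0,"tz":-1,"ax":0,"ay":0,"az":0,"claw":4},{"tx":0,"ty":0,"tz":-1.5,"ax":0,"ay":0,"az":0,"claw":4},{"tx":0,"ty":0,"tz":-2,"ax":0,"ay":0,"az":0,"claw":4},{"tx":0,"ty":0,"tz":-2,"ax":0,"ay":0,"az":0,"claw":4},{"tx":0,"ty":0,"tz":-2,"ax":0,"ay":0,"az":0,"claw":4},{"tx":0,"ty":0,"tz":-1,"ax":0,"ay":0,"az":0,"claw":0},{"tx":-3,"ty":-1,"tz":0,"ax":0,"ay":0,"az":0,"claw":0},{"tx":-3,"ty":-1,"tz":0,"ax":0,"ay":0,"az":0,"claw":0},{"tx":0,"ty":0,"tz":0,"ax":0,"ay":0,"az":0,"claw":0}]'

```text
time_s: 10.33
tcp_pos: [0.4298, 0.1568, 0.261]
ee_rot: [[0.937, -0.349, -0.001], [-0.349, -0.937, 0.001], [-0.001, -0.001, -1.0]]
wrist_force: [-0.4, -0.0, -1.2]
gripper_width: 0.24
gripper_force: 0.0
```

```bash
python3 - <<'E'
from h import *
s=sense();T=s["tcp_pos"];print(T,s["wrist_force"],s["time_s"])
p,d=capture("wrist");p=p[:,:,::-1];cv2.imwrite("pics/w6.png",p)
b=wpix([.481,.116,.187],s);print(b,wpix([.517,.2,.155],s))
x0,y0=max(int(b[0])-120,0),max(int(b[1])-70,0);print(x0,y0)
a=crop(p,x0,x0+180,y0,y0+140,4)
q,d=capture("scene");q=q[:,:,::-1];np.save("pics/sd6.npy",d)
b=crop(q,331,391,88,138,4)
o=np.zeros((600,800,3),np.uint8);o[:a.shape[0],:a.shape[1]]=a[:560];o[400:600,560:800]=b
cv2.imwrite("pics/m6.png",cv2.convertScaleAbs(o,alpha=1.5))
E
```

```text
[0.42983277 0.15683253 0.26101408] [-0.43481976 -0.01185858 -1.15617886] 10.3333
[348.02684022 132.65122781] [240.12995827 126.84349976]
228 62
```

View pics/m6.png

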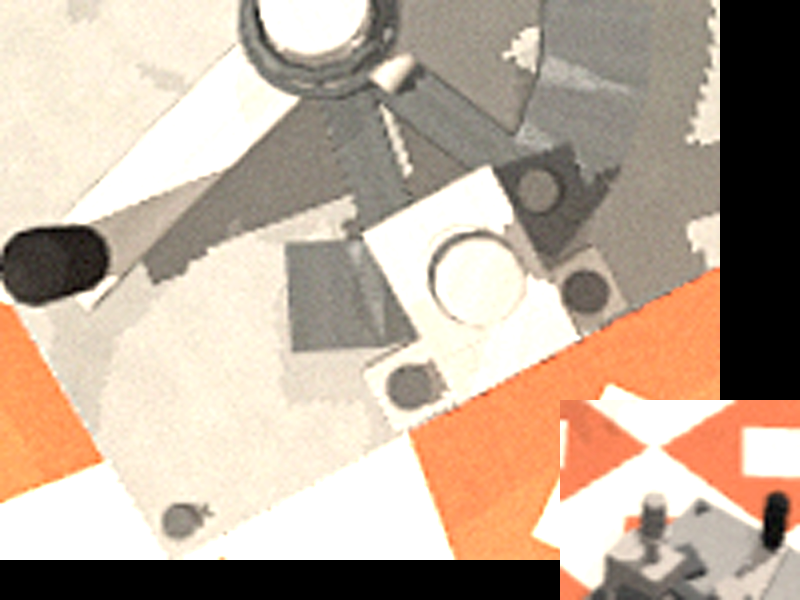

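The pin stands upright in the bush, its knob at crop (478,280). The lever post is at about (55,262), and the quadrant hole is at (541,188). Next I'll shut the fingers, turn the tool and go down behind the lever.

>>> drive_tool --rows '[{"tx":1.8,"ty":-2.4,"tz":0,"ax":0,"ay":0,"az":0,"claw":0},{"tx":1.7,"ty":-2.4,"tz":0,"ax":0,"ay":0,"az":0,"claw":0},{"tx":0,"ty":0,"tz":0,"ax":0,"ay":0,"az":-0.11,"claw":0},{"tx":0,"ty":0,"tz":0,"ax":0,"ay":0,"az":-0.11,"claw":0},{"tx":0,"ty":0,"tz":0,"ax":0,"ay":0,"az":-0.11,"claw":0},{"tx":0,"ty":0,"tz":0,"ax":0,"ay":0,"az":-0.11,"claw":0},{"tx":0,"ty":0,"tz":0,"ax":0,"ay":0,"az":-0.11,"claw":0},{"tx":0,"ty":0,"tz":0,"ax":0,"ay":0,"az":0,"claw":0},{"tx":0,"ty":0,"tz":0,"ax":0,"ay":0,"az":0,"claw":0}]'

```text
time_s: 11.18
tcp_pos: [0.4828, 0.1875, 0.2603]
ee_rot: [[0.983, 0.185, -0.0], [0.185, -0.983, -0.001], [-0.001, 0.0, -1.0]]
wrist_force: [0.0, -1.0, 0.0]
gripper_width: 0.007
gripper_force: 0.0
```

```bash
python3 - <<'E'
from h import *
s=sense();print(s["tcp_pos"],s["ee_rot"].round(3).tolist(),s["joints"].round(0),s["gripper_width"])
R=s["ee_rot"]
for X in([.480,.190,.138],[.5182,.2041,.138]):print(R.T@(np.array(X)-s["tcp_pos"]))
E
```

```text
[0.48275011 0.18751249 0.26026981] [[0.983, 0.185, -0.0], [0.185, -0.983, -0.001], [-0.001, 0.0, -1.0]] [ 39.  10. -11.   0. -69.  61.] 0.00730773012067148
[-0.0021765  -0.00300483  0.12226974]
[ 0.03797426 -0.00978466  0.1222455 ]
```

>>> drive_tool --rows '[{"tx":-0.2,"ty":-0.8,"tz":2,"ax":0,"ay":0,"az":0,"claw":0},{"tx":0,"ty":0,"tz":3,"ax":0,"ay":0,"az":0,"claw":0},{"tx":0,"ty":0,"tz":3,"ax":0,"ay":0,"az":0,"claw":0},{"tx":0,"ty":0,"tz":2.5,"ax":0,"ay":0,"az":0,"claw":0},{"tx":0,"ty":0,"tz":1.7,"ax":0,"ay":0,"az":0,"claw":0},{"tx":0,"ty":0,"tz":0,"ax":0,"ay":0,"az":0,"claw":0},{"tx":0,"ty":0,"tz":0,"ax":0,"ay":0,"az":0,"claw":0}]'

```text
time_s: 11.77
tcp_pos: [0.479, 0.1951, 0.1382]
ee_rot: [[0.982, 0.187, -0.001], [0.187, -0.982, -0.002], [-0.001, 0.001, -1.0]]
wrist_force: [0.3, 0.1, -0.2]
gripper_width: 0.004
gripper_force: 0.0
```

>>> drive_tool --rows '[{"tx":0.3,"ty":0,"tz":0,"ax":0,"ay":0,"az":0,"claw":0},{"tx":0.3,"ty":0,"tz":0,"ax":0,"ay":0,"az":0,"claw":0},{"tx":0.3,"ty":0,"tz":0,"ax":0,"ay":0,"az":0,"claw":0},{"tx":0.3,"ty":0,"tz":0,"ax":0,"ay":0,"az":0,"claw":0},{"tx":0.3,"ty":0,"tz":0,"ax":0,"ay":0,"az":0,"claw":0},{"tx":0,"ty":0,"tz":0,"ax":0,"ay":0,"az":0,"claw":0}]'

```text
time_s: 12.27
tcp_pos: [0.4943, 0.1987, 0.1389]
ee_rot: [[0.982, 0.189, 0.001], [0.189, -0.982, 0.001], [0.001, -0.0, -1.0]]
wrist_force: [0.0, -0.7, -0.5]
gripper_width: 0.004
gripper_force: 0.0
```

>>> drive_tool --rows '[{"tx":0.2,"ty":0,"tz":0,"ax":0,"ay":0,"az":0,"claw":0},{"tx":0.2,"ty":0,"tz":0,"ax":0,"ay":0,"az":0,"claw":0},{"tx":0.2,"ty":0,"tz":0,"ax":0,"ay":0,"az":0,"claw":0},{"tx":0.2,"ty":0,"tz":0,"ax":0,"ay":0,"az":0,"claw":0},{"tx":0.2,"ty":0,"tz":0,"ax":0,"ay":0,"az":0,"claw":0},{"tx":0.2,"ty":0,"tz":0,"ax":0,"ay":0,"az":0,"claw":0},{"tx":0,"ty":0,"tz":0,"ax":0,"ay":0,"az":0,"claw":0}]'

```text
time_s: 12.85
tcp_pos: [0.5041, 0.2013, 0.1384]
ee_rot: [[0.982, 0.189, -0.003], [0.189, -0.982, 0.001], [-0.002, -0.001, -1.0]]
wrist_force: [-6.1, 3.1, 3.5]
gripper_width: 0.004
gripper_force: 3.4
```

>>> drive_tool --rows '[{"tx":0.2,"ty":0,"tz":0,"ax":0,"ay":0,"az":0,"claw":0},{"tx":0.2,"ty":0,"tz":0,"ax":0,"ay":0,"az":0,"claw":0},{"tx":0.2,"ty":0,"tz":0,"ax":0,"ay":0,"az":0,"claw":0},{"tx":0.2,"ty":0,"tz":0,"ax":0,"ay":0,"az":0,"claw":0},{"tx":0.2,"ty":0,"tz":0,"ax":0,"ay":0,"az":0,"claw":0},{"tx":0,"ty":0,"tz":0,"ax":0,"ay":0,"az":0,"claw":0}]'

```text
time_s: 13.35
tcp_pos: [0.5137, 0.2046, 0.1383]
ee_rot: [[0.982, 0.189, -0.002], [0.189, -0.982, 0.003], [-0.002, -0.003, -1.0]]
wrist_force: [-8.6, 7.1, 3.1]
gripper_width: 0.002
gripper_force: 4.4
```

```bash
cat > chk.py <<'E'
from h import *
s=sense();T=s["tcp_pos"];R=s["ee_rot"];print(T.round(4),"F tool",(R.T@s["wrist_force"]).round(1))
pv=np.array([.5507,.1256]);n=R[:2,0]/np.hypot(*R[:2,0])
# lever centre lies on arc r=.085 with n.(L-T)=c
th=np.linspace(2.2,.9,2600);L=pv+.085*np.c_[np.cos(th),np.sin(th)]
for c in(.0165,.0185,.0205):
    i=np.argmin(abs((L-T[:2])@n-c));print(c,"turn",round(np.radians(112.5)-th[i],3),"arc mm left to .42:",round(85*(.42-(np.radians(112.5)-th[i])),1))
p,d=capture("scene")
# pin knob top height from scene depth: points within 8 mm of bush axis
c=camera_params("scene");K=c["intrinsics"];v,u=np.mgrid[90:160,320:400];z=d[90:160,320:400]
P=np.stack([(u-K[0,2])/K[0,0]*z,(v-K[1,2])/K[1,1]*z,z],-1).reshape(-1,3);W=(P-c["t"])@c["R"]
m=(np.hypot(W[:,0]-.4815,W[:,1]-.1157)<.012)&(W[:,2]>.1)
print("pin top z",np.percentile(W[m,2],[90,97,100]).round(4),m.sum())
E
python3 chk.py
```

```text
[0.5137 0.2046 0.1383] F tool [-7.1 -8.6 -3. ]
0.0165 turn 0.145 arc mm left to .42: 23.4
0.0185 turn 0.168 arc mm left to .42: 21.4
0.0205 turn 0.192 arc mm left to .42: 19.4
pin top z [0.1848 0.1864 0.1876] 67
```

>>> drive_tool --rows '[{"tx":0.2,"ty":-0.1,"tz":0,"ax":0,"ay":0,"az":0,"claw":0},{"tx":0.2,"ty":-0.1,"tz":0,"ax":0,"ay":0,"az":0,"claw":0},{"tx":0.2,"ty":-0.1,"tz":0,"ax":0,"ay":0,"az":0,"claw":0},{"tx":0.2,"ty":0,"tz":0,"ax":0,"ay":0,"az":0,"claw":0},{"tx":0,"ty":0,"tz":0,"ax":0,"ay":0,"az":0,"claw":0}]'

```text
time_s: 13.82
tcp_pos: [0.5207, 0.2068, 0.1382]
ee_rot: [[0.982, 0.189, -0.004], [0.189, -0.982, -0.001], [-0.004, 0.001, -1.0]]
wrist_force: [-6.1, 0.6, 3.7]
gripper_width: 0.004
gripper_force: 3.1
```

```bash
python3 chk.py
```

```text
[0.5207 0.2068 0.1382] F tool [-5.9 -1.7 -3.7]
0.0165 turn 0.231 arc mm left to .42: 16.1
0.0185 turn 0.254 arc mm left to .42: 14.1
0.0205 turn 0.278 arc mm left to .42: 12.1
pin top z [0.1845 0.1851 0.1866] 66
```

>>> drive_tool --rows '[{"tx":0.15,"ty":0.02,"tz":0,"ax":0,"ay":0,"az":0,"claw":0},{"tx":0.15,"ty":0.02,"tz":0,"ax":0,"ay":0,"az":0,"claw":0},{"tx":0.15,"ty":0.02,"tz":0,"ax":0,"ay":0,"az":0,"claw":0},{"tx":0.15,"ty":0.02,"tz":0,"ax":0,"ay":0,"az":0,"claw":0},{"tx":0.15,"ty":0.02,"tz":0,"ax":0,"ay":0,"az":0,"claw":0},{"tx":0,"ty":0,"tz":0,"ax":0,"ay":0,"az":0,"claw":0}]'

```text
time_s: 14.37
tcp_pos: [0.528, 0.2077, 0.138]
ee_rot: [[0.982, 0.189, -0.004], [0.189, -0.982, -0.0], [-0.004, -0.0, -1.0]]
wrist_force: [-6.6, 2.5, 3.1]
gripper_width: 0.005
gripper_force: 3.1
```

```bash
python3 chk.py
```

```text
[0.528  0.2077 0.138 ] F tool [-6.  -3.8 -3.1]
0.0165 turn 0.318 arc mm left to .42: 8.7
0.0185 turn 0.341 arc mm left to .42: 6.7
0.0205 turn 0.365 arc mm left to .42: 4.7
pin top z [0.1835 0.1844 0.1857] 64
```

>>> drive_tool --rows '[{"tx":0.1,"ty":0.01,"tz":0,"ax":0,"ay":0,"az":0,"claw":0},{"tx":0.1,"ty":0.01,"tz":0,"ax":0,"ay":0,"az":0,"claw":0},{"tx":0.1,"ty":0.01,"tz":0,"ax":0,"ay":0,"az":0,"claw":0},{"tx":0,"ty":0,"tz":0,"ax":0,"ay":0,"az":0,"claw":0}]'

```text
time_s: 14.75
tcp_pos: [0.5309, 0.208, 0.138]
ee_rot: [[0.982, 0.189, -0.005], [0.189, -0.982, -0.0], [-0.005, -0.0, -1.0]]
wrist_force: [-7.2, 3.1, 3.0]
gripper_width: 0.004
gripper_force: 3.1
```

```bash
python3 chk.py
```

```text
[0.5309 0.208  0.138 ] F tool [-6.5 -4.4 -3. ]
0.0165 turn 0.351 arc mm left to .42: 5.8
0.0185 turn 0.375 arc mm left to .42: 3.8
0.0205 turn 0.399 arc mm left to .42: 1.8
pin top z [0.1831 0.1854 0.1889] 68
```

>>> drive_tool --rows '[{"tx":0.1,"ty":-0.03,"tz":0,"ax":0,"ay":0,"az":0,"claw":0},{"tx":0.1,"ty":-0.03,"tz":0,"ax":0,"ay":0,"az":0,"claw":0},{"tx":0,"ty":0,"tz":0,"ax":0,"ay":0,"az":0,"claw":0}]'

```text
time_s: 15.05
tcp_pos: [0.5325, 0.2082, 0.1379]
ee_rot: [[0.982, 0.189, -0.005], [0.189, -0.982, -0.002], [-0.006, 0.001, -1.0]]
wrist_force: [-6.0, 0.5, 3.4]
gripper_width: -0.001
gripper_force: 2.7
```

```bash
python3 chk.py
```

```text
[0.5325 0.2082 0.1379] F tool [-5.8 -1.6 -3.4]
0.0165 turn 0.371 arc mm left to .42: 4.2
0.0185 turn 0.395 arc mm left to .42: 2.1
0.0205 turn 0.419 arc mm left to .42: 0.1
pin top z [0.1647 0.1658 0.1711] 82
```

The pin top dropped from 0.185 to 0.166 m, which is home. Now I'll ease the lever back slowly.

>>> drive_tool --rows '[{"tx":0,"ty":0,"tz":0,"ax":0,"ay":0,"az":0,"claw":0},{"tx":0,"ty":0,"tz":0,"ax":0,"ay":0,"az":0,"claw":0},{"tx":0,"ty":0,"tz":0,"ax":0,"ay":0,"az":0,"claw":0},{"tx":-0.1,"ty":0,"tz":0,"ax":0,"ay":0,"az":0,"claw":0},{"tx":-0.1,"ty":0,"tz":0,"ax":0,"ay":0,"az":0,"claw":0},{"tx":-0.1,"ty":0,"tz":0,"ax":0,"ay":0,"az":0,"claw":0},{"tx":-0.1,"ty":0,"tz":0,"ax":0,"ay":0,"az":0,"claw":0},{"tx":0,"ty":0,"tz":0,"ax":0,"ay":0,"az":0,"claw":0}]'

```text
time_s: 15.77
tcp_pos: [0.531, 0.2079, 0.1385]
ee_rot: [[0.982, 0.189, 0.0], [0.189, -0.982, -0.0], [0.0, 0.0, -1.0]]
wrist_force: [-1.1, -0.0, -0.6]
gripper_width: 0.004
gripper_force: 0.5
```

```bash
python3 chk.py
```

```text
[0.531  0.2079 0.1385] F tool [-1.1 -0.2  0.6]
0.0165 turn 0.352 arc mm left to .42: 5.8
0.0185 turn 0.376 arc mm left to .42: 3.7
0.0205 turn 0.4 arc mm left to .42: 1.7
pin top z [0.1649 0.1656 0.1677] 75
```

The lever now rests on the pin and the tool force is near zero. Next is a slow withdrawal back, then up.

>>> drive_tool --rows '[{"tx":-0.1,"ty":0,"tz":0,"ax":0,"ay":0,"az":0,"claw":0},{"tx":-0.1,"ty":0,"tz":0,"ax":0,"ay":0,"az":0,"claw":0},{"tx":-0.3,"ty":0,"tz":0,"ax":0,"ay":0,"az":0,"claw":0},{"tx":-0.6,"ty":0,"tz":0,"ax":0,"ay":0,"az":0,"claw":0},{"tx":-0.6,"ty":0,"tz":0,"ax":0,"ay":0,"az":0,"claw":0},{"tx":0,"ty":0,"tz":-2,"ax":0,"ay":0,"az":0,"claw":0},{"tx":0,"ty":0,"tz":-3,"ax":0,"ay":0,"az":0,"claw":0},{"tx":0,"ty":0,"tz":-3,"ax":0,"ay":0,"az":0,"claw":0},{"tx":-3,"ty":-2,"tz":-1,"ax":0,"ay":0,"az":0,"claw":0},{"tx":0,"ty":0,"tz":0,"ax":0,"ay":0,"az":0,"claw":0}]'

```text
time_s: 16.65
tcp_pos: [0.4791, 0.22, 0.2323]
ee_rot: [[0.982, 0.191, 0.004], [0.191, -0.982, 0.005], [0.005, -0.004, -1.0]]
wrist_force: [-1.1, -0.9, -1.3]
gripper_width: 0.007
gripper_force: 0.0
```

>>> drive_tool --rows '[{"tx":0,"ty":0,"tz":0,"ax":0,"ay":0,"az":0,"claw":0},{"tx":0,"ty":0,"tz":0,"ax":0,"ay":0,"az":0,"claw":0},{"tx":0,"ty":0,"tz":0,"ax":0,"ay":0,"az":0,"claw":0},{"tx":0,"ty":0,"tz":0,"ax":0,"ay":0,"az":0,"claw":0}]'

```text
time_s: 16.98
tcp_pos: [0.481, 0.2181, 0.2275]
ee_rot: [[0.982, 0.188, -0.001], [0.188, -0.982, -0.001], [-0.002, 0.001, -1.0]]
wrist_force: [0.1, 0.1, -0.4]
gripper_width: 0.003
gripper_force: 0.0
```

```bash
python3 chk.py; python3 - <<'E'
from h import *
s=sense();p,d=capture("wrist");p=p[:,:,::-1]
b=wpix([.51,.15,.15],s);x0,y0=max(int(b[0])-90,0),max(int(b[1])-75,0);print(b,x0,y0)
cv2.imwrite("pics/m7.png",cv2.convertScaleAbs(crop(p,x0,x0+190,y0,y0+150,4),alpha=1.4))
E
```

```text
[0.481  0.2181 0.2275] F tool [ 0.2 -0.1  0.4]
0.0165 turn -0.215 arc mm left to .42: 54.0
0.0185 turn -0.189 arc mm left to .42: 51.8
0.0205 turn -0.164 arc mm left to .42: 49.7
pin top z [0.1642 0.1671 0.1676] 79
[409.58612688 191.17548901] 319 116
```

View pics/m7.png

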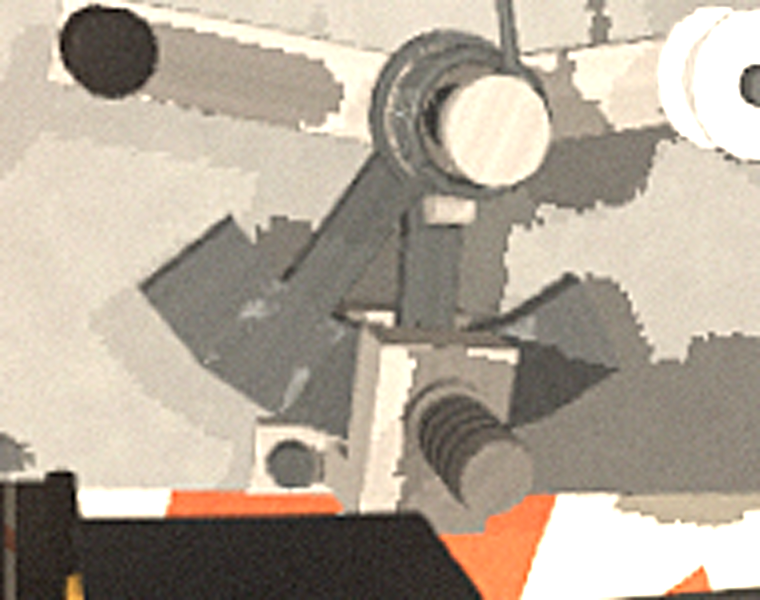

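The lever (110,50) is held back, the pin's collar (440,400) sits on the bracket, and the gripper is clear. I'll hand it in.

```bash
python3 -c "
from station import *
print(finish_job())"
```

```text
the job is handed in; nothing more can be done
None
```

The job is handed in at about 17 s: the pin is home through the bush and quadrant, the spring is resting on it and the gripper is clear; `finish_job()` returned no verdict, so I can't confirm it passed.

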